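# Carry a shelf-bracket angle across with a sliding bevel

## Robot

A 7-joint arm with a two-finger parallel gripper is mounted at the origin on the work surface. World frame = base frame: x ahead of the robot, y to its left, z up, the work surface at z = 0. Lengths are in m, angles in rad, forces in N, time in s.
With the tool pointing down it reaches from about 0.35 to 0.9 m from the base axis. Payload 8.1 kg.
Tool frame: the origin (TCP) lies at the very end of the fingers, on their centre line; the grasp point (between the pads) lies bot.pinch_z behind it (bot.pinch_z is the distance from the TCP to the grasp point, in m); z points along the fingers, y is the line along which they close (so a half turn about z gives the same grasp; the last joint's range is limited). The gripper opens to 92 mm and grips with 3 to 60 N. Pads are 19 mm wide; open, the fingers measure 130 mm over their backs; the gripper's body (75 mm by 190 mm) begins 47 mm behind the grasp point.
Start: joints at [1.072, 0.434, 0.025, 1.573, -0.012, 1.134, -0.075], TCP at [0.241, -0.577, 0.227] pointing down, gripper open.
Joint ranges: [-2.62, 2.62], [-0.44, 2.09], [-1.27, 1.32], [0.08, 2.57], [-1.32, 4.46], [0.12, 2], [-2.74, 2.74]. Speed limits (rad/s): [2.22, 2.22, 3.01, 3.01, 3.14, 3.14, 3.14].

## Interface

Orientations are given as [roll, pitch, yaw] about the fixed x, y, z axes, in that order (R = Rz(yaw) Ry(pitch) Rx(roll)).
In Python, from workcell import bot gives the robot as it stands.
- The arm moves only by the tool drive_tool, never from a script. Its argument "increments" is a list of rows, each a list of 3 entries, a list of its own where there are three numbers: the shift along the tool's x, y, z in m, then the turn, a rotation vector about the tool's x, y, z in degrees, then the closure, from 0 (fully open) to 1 (shut). In form: [[[dx, dy, dz], [wx, wy, wz], grip], ...]. A call has 1 to 12 rows; each row is the pose to reach, as a shift and turn from the pose commanded when the call began, along the tool's axes at that moment; what a row does not reach only later rows make up. A row lasts 1/10 s, in which the tool goes at most 50 mm and 8.59 degrees, less where a joint would pass 70% of its speed; a pose out of reach is approached as far as the arm can. A call with a gripper value outside its range is refused whole. The fingers move at their own pace and stop on an object; "newtons" is the grip in N (left out, the last holds). Time passes only in rows, so rows that repeat a pose let the fingers close. It gives the time, the measured TCP pose, the force, the opening and the grip force at its end, in the units of the state.
- bot.observe(): the state, without advancing time (a new reading comes with each control period).
- bot.camera(name): name is "scene" or "top" or "wrist"; returns the picture (480x640x3 uint8, red, green, blue); there is no depth.
- bot.camera_model(name): a dict with "intrinsics" (3x3 intrinsics, pixels), "position" and "orientation" of the camera in the world; the wrist camera has in their place "hand_eye" (4x4, takes a point from camera to tool coordinates, whose origin is the TCP and whose axes are the flange's). Camera axes: x right, y down, z forward; pixel columns grow to the right and rows downward; lengths in m; the calibration is good to about 2 mm. A picture is of the moment at which its call begins: read the wrist's pose just before it. camera_model takes no time and is no camera call.
- bot.sign_off(): hands the job in; it is judged then, once.
The state is a dict: "t": time; "joint_pos": joint angles; "qd": joint speeds; "tau": joint torques, N m; "tcp_pos": TCP position; "tcp_rot": TCP orientation; "force": force on the tool from outside, world axes, zero at the start; "moment": the same for the moment, N m; "finger_gap": opening from 0.0 (shut) to 1.0 (fully open); "grasp_force": force on a finger pad.
Only numpy, scipy, OpenCV 4.12 (cv2) and the standard library are available. Lean on these libraries where they do the work, as an engineer would, in place of code of your own. Each camera call takes 0.05 s, during which the arm holds its last target. There are 200 camera calls.

## Task

Take the angle of the finished bracket (green strut) with the sliding bevel: push the bevel gently but firmly home against the rail and stop with its blade lying along the strut, then press the red lever down flat to lock it while it sits there. Carry the locked bevel to the new bracket (orange strut) and push it home against that rail and stop in the same way, so that its blade, never the gripper, swings the orange strut round to the same angle; leave the bevel seated and locked there, let go, and leave the finished bracket's strut and everything else where it is.

Things in the scene. Friction and masses are not known exactly. Their poses are not given: they have to be found in the camera images.
- bevel: Sliding bevel lying flat, loose, 0.35 to 0.55 kg. Dark wood stock 134 long, 28 wide, 18 high: x -14 to 120, y -14 to 14, its pivot end round, radius 14. Origin: underside, on the blade's pivot axis; x runs along the stock from pivot to tail, z up, blade on the +y side. Seated, it lies on the board, pushed -x (stop) and -y (rail), origin over the bracket's. All sizes in mm.
- bevel_grip (a point): Middle of the yellow grip block on top of the stock, to hold it by: 90 from the pivot along the stock, 40 above the underside. Block: x 68 to 112, y -10 to 10, 18 to 52 above the underside. Push on it: 5 to 10 N towards the stop and towards the rail is firm; over 25 N on either is too much.
- blade (a joint): Angle of the blade from the stock (rad; 0 = along the stock's x, positive towards +y; 0 to 2.4). Unlocked: slight friction (0.03 N m), stays where put. It starts wider open than the finished corner, so on sliding the bevel to the stop the strut swings it shut until flat along the strut. Start 110 short of home to clear the strut. Locked, it holds against the orange strut.
- blade_tip (a point): Outer corner of the aluminium blade's end: 120 from the pivot along the blade, 14 to the side that faces the strut, 24.5 above the underside; x along the blade. Blade 28 wide, 5 thick, 19.5 to 24.5 above the bevel's underside, with a hub plate of radius 36 on the pivot.
- lever (a joint): Red cam lever on top of the pivot: 0 = raised at 40 degrees (unlocked), 0.7 = pressed down flat along the stock (locked). Stiff (4 to 10 N down at 36 from its hinge); stays where it is left. 20 N is plenty. Its dark barrel over the pivot is 70 wide. Set the bevel down slowly (about 10 mm/s): over 80 N between bevel and bracket is too much.
- lever_tip (a point): Free end of the red lever, 58 from its hinge; the hinge crosses the stock over the pivot, 34.5 above the underside. Lever 14 wide, 6 thick, runs along the stock towards its tail; flat, its top is 37.5 above the bevel's underside.
- finished: Finished bracket (green strut), fixed. x along the rail away from the stop, y from rail towards strut, z up; origin: on the strut's pivot axis, at counter height. Plywood board 10 thick, x -30 to 210, y -30 to 155.
- finished_rail: Aluminium rail of the bracket with the green strut; origin and axes as the bracket's. Inner face at y = -14, x -14 to 196, top 24 above the counter.
- finished_stop: Dark steel stop block of the bracket with the green strut; origin and axes as the bracket's. Inner face at x = -14, y -14 to 8, top 24 above the counter.
- finished_strut: Green strut, screwed tight at 1.2 to 1.6 rad from its rail. Origin as the bracket's, x along the strut, z up. Strut 55 long (45 to 100 from the pivot), 12 thick, top 45 above the counter; its inner face (towards the rail's +x) is offset 14 from the pivot line, like the blade's edge, so that the seated blade lies flat on it.
- finished_strut_tip (a point): End of the green strut's inner face, at its top edge, 100 from the pivot along the strut; x along the strut.
- new: New bracket (orange strut), fixed, same make, parallel to the finished one. x along the rail away from the stop, y from rail towards strut, z up; origin: on the strut's pivot axis, at counter height. Plywood board 10 thick, x -30 to 210, y -30 to 155.
- new_rail: Aluminium rail of the bracket with the orange strut; origin and axes as the bracket's. Inner face at y = -14, x -14 to 196, top 24 above the counter.
- new_stop: Dark steel stop block of the bracket with the orange strut; origin and axes as the bracket's. Inner face at x = -14, y -14 to 8, top 24 above the counter.
- new_strut: Orange strut, hinged, sizes and frame as the green one. It starts narrower than the green one (0.9 to 1.05 rad from its rail) and turns with friction of 0.025 N m (about 0.25 N at its end), staying where it is put; with the bevel's pivot 110 short of home it is clear of the blade.
- new_strut_tip (a point): End of the orange strut's inner face, at its top edge, 100 from the pivot along the strut; x along the strut.
- tumbler: Bystander, leave alone: tall blue metal tumbler, 74 across, 170 high (mm).
- mug: Bystander, leave alone: white mug, 84 across, 95 high (mm).
- cleaner: Bystander, leave alone: yellow bottle of cleaner, 70 across, 210 high (mm).
- screwdriver: Bystander, leave alone: screwdriver lying down (mm).
- screw_tin: Bystander, leave alone: flat round metal tin, 60 across, 50 high (mm).
- offcut: Bystander, leave alone: offcut of pale wood, 90 x 40 x 30 (mm).
- pencil: Bystander, leave alone: thick red pencil lying down, 10 thick, 160 long (mm).
There are look-alikes about, which are no part of the job. What is shaped like the bevel but purple is not meant.

How it is judged:
By the outcome, as a careful person would: the job done as asked, in the order asked, and still so for the second after the job is handed in, with the robot touching nothing.
It also fails if it takes over 72 s, if anything falls off the work surface, if the arm or the gripper's body presses on something with over 40 N, if the wrist force passes 120 N, or if a joint passes its speed limit or range.

## Working session

There is one attempt and no reset: what is moved stays moved. The work goes in short steps, Python scripts to look and compute and a tool call to move; the robot and the scene stay as the last step left them, time stands still between calls to the robot, and variables do not carry over. Pictures are saved under pics/ and viewed, at most 10 in all, crops included, and the job is handed in when it is done.

Besides the shell and the picture viewer there is one more tool, called after ">>>" as name(argument=value, ...), one argument or row to a line, values as JSON. drive_tool: Moves the arm, as the interface text tells. Its arguments: {"type":"object","properties":{"increments":{"type":"array"},"newtons":{"type":"number"}},"required":["increments"]}

```bash
mkdir -p pics; python3 - <<'E'
from workcell import bot
import cv2
for n in("scene","top"):
    cv2.imwrite(f"pics/{n}0.png",bot.camera(n)[:,:,::-1])
    m=bot.camera_model(n);print(n,m)
print(bot.camera_model("wrist"),bot.pinch_z)
print(bot.observe())
E
```

```text
scene {'intrinsics': array([[531.92175244,   0.        , 325.54783523],
       [  0.        , 531.92175244, 242.51553196],
       [  0.        ,   0.        ,   1.        ]]), 'position': array([ 1.39366227, -0.48637896,  0.85925978]), 'orientation': array([-2.28335043e+00,  7.94841165e-04,  1.10079090e+00])}
top {'intrinsics': array([[592.67211122,   0.        , 325.95414309],
       [  0.        , 592.67211122, 236.59322811],
       [  0.        ,   0.        ,   1.        ]]), 'position': array([ 0.31502814, -0.08083306,  1.38501148]), 'orientation': array([-2.93719935e+00,  1.54144097e-03, -1.54442606e+00])}
{'intrinsics': array([[369.13343489,   0.        , 325.55465494],
       [  0.        , 369.13343489, 243.04427763],
       [  0.        ,   0.        ,   1.        ]]), 'hand_eye': array([[ 1.39471719e-03, -9.59797160e-01, -2.80691051e-01,
         7.69762796e-02],
       [ 9.99998926e-01,  1.21207479e-03,  8.24286177e-04,
         4.11937978e-04],
       [-4.50928986e-04, -2.80691900e-01,  9.59797819e-01,
        -1.57800282e-01],
       [ 0.00000000e+00,  0.00000000e+00,  0.00000000e+00,
         1.00000000e+00]])} 0.0188
{'t': 0.1, 'joint_pos': array([ 1.07239266,  0.43513189,  0.02496202,  1.57401722, -0.01163683,
        1.13402418, -0.07511697]), 'qd': array([ 9.51810820e-04, -2.34697081e-03,  1.81798255e-04, -3.22044283e-03,
       -2.78087989e-05, -2.73956320e-03, -9.92660754e-04]), 'tau': array([ 2.36906177e-03, -6.69125605e+01,  9.87588577e-01, -3.15146363e+01,
       -6.05585310e-02,  3.73881951e-02,  1.23304344e-04]), 'tcp_pos': array([ 0.24075269, -0.57625402,  0.22603232]), 'tcp_rot': array([-3.14015990e+00,  9.18578404e-05,  3.95712122e-01]), 'force': array([ 0.48358144, -0.46229823, -0.9835213 ]), 'moment': array([ 0.01339941, -0.02178992, -0.05150561]), 'grasp_force': 0.0, 'finger_gap': 0.9998217700541069}
```

View pics/top0.png

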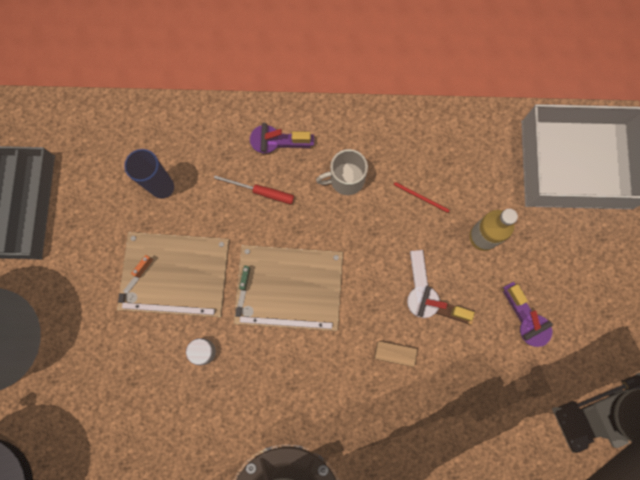

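View pics/scene0.png

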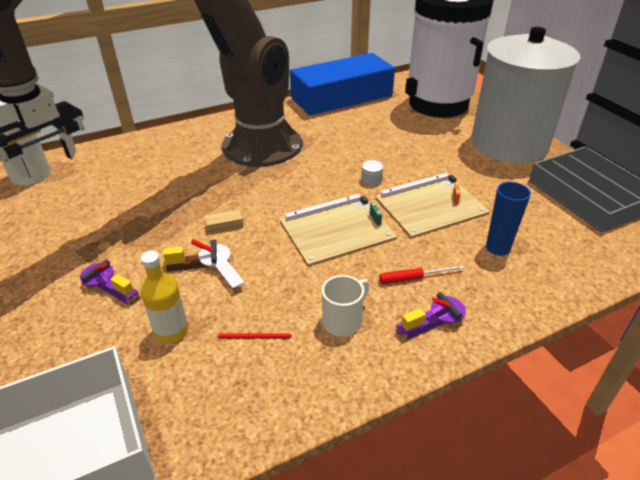

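```bash
python3 - <<'E'
import cv2
a=cv2.imread("pics/top0.png")
for n,(x,y,w,h,s) in dict(br=(112,225,240,110,3.3333),bv=(390,235,100,100,6)).items():
    cv2.imwrite(f"pics/c_{n}.png",cv2.resize(a[y:y+h,x:x+w],None,fx=s,fy=s,interpolation=cv2.INTER_CUBIC))
E
```

```text
(no output)
```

View pics/c_br.png

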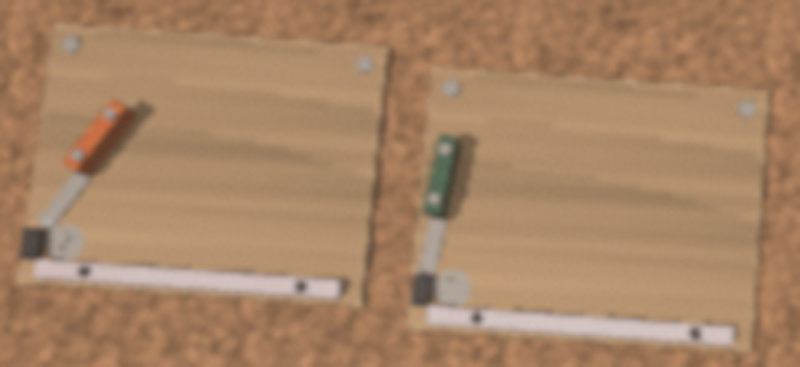

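View pics/c_bv.png

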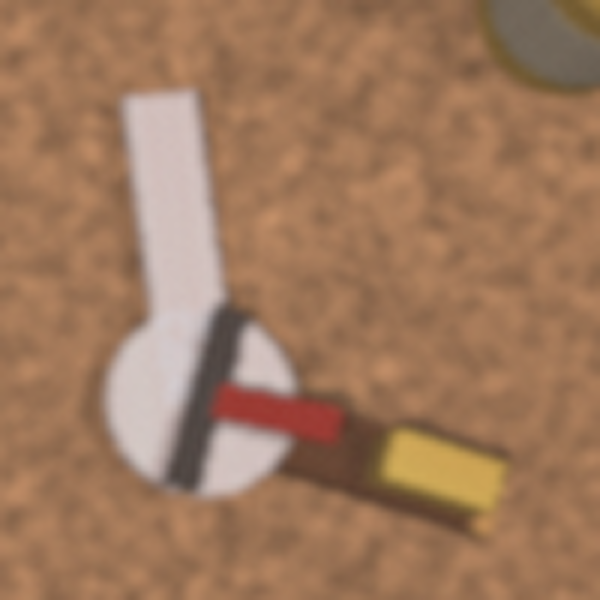

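```bash
cat > h.py <<'E'
from workcell import bot
import numpy as np, cv2
from scipy.spatial.transform import Rotation as R
from scipy.optimize import least_squares
def cam(n,s=None):
    m=bot.camera_model(n);K=m["intrinsics"]
    if n=="wrist":
        T=np.eye(4);T[:3,:3]=R.from_euler('xyz',s["tcp_rot"]).as_matrix();T[:3,3]=s["tcp_pos"];T=T@m["hand_eye"]
        return K,T[:3,:3],T[:3,3]
    return K,R.from_euler('xyz',m["orientation"]).as_matrix(),m["position"]
def proj(c,P): 
    q=(np.asarray(P)-c[2])@c[1]; q=q@c[0].T; return q[:,:2]/q[:,2:]
def fit(c,P,uv,x0,z=0):  # x,y,yaw ; P local mm
    P=np.asarray(P)/1000.
    def w(x):
        k,s=np.cos(x[2]),np.sin(x[2]);return np.c_[x[0]+k*P[:,0]-s*P[:,1],x[1]+s*P[:,0]+k*P[:,1],P[:,2]+z]
    r=least_squares(lambda x:(proj(c,w(x))-uv).ravel(),x0,loss='soft_l1')
    return r.x,np.abs((proj(c,w(r.x))-uv)).round(1)
E
cat > a.py <<'E'
from h import *
c=cam("top")
B=[[-30,155,10],[210,155,10],[210,-30,10],[-30,-30,10],[-14,-14,24],[196,-14,24]]
for n,p in dict(fin=[(432,68),(768,90),(748,350),(412,325),(428,307),(735,326)],new=[(55,25),(388,47),(362,306),(20,280),(36,261),(343,281)]).items():
    uv=np.array(p)/3.3333+[112-.35,225-.35]
    x,r=fit(c,B,uv,[.3,.1,-1.6]);print(n,x,r.tolist())
P=[[0,0,24.5],[68,10,52],[112,10,52],[112,-10,52],[68,-10,52]]
uv=np.array([(202,402),(402,428),(508,458),(495,510),(382,478)])/6+[390-.42,235-.42]
x,r=fit(c,P,uv,[.3,-.3,-1.8]);print("bev",x,r.tolist())
def ray(c,uv,z):
    d=c[1]@np.linalg.solve(c[0],[*uv,1]);return c[2]+d*(z-c[2][2])/d[2]
for q in[(124,97),(198,92)]: print(ray(c,np.array(q)/6+[389.6,234.6],.0245))
E
python3 a.py
```

```text
fin [ 0.41951379  0.10504278 -1.6103194 ] [[0.2, 0.5], [0.4, 0.6], [1.5, 0.6], [1.8, 1.2], [0.1, 0.4], [0.2, 0.0]]
new [ 0.44345711  0.37550877 -1.61186262] [[0.2, 0.5], [0.5, 0.4], [0.2, 0.3], [0.5, 1.1], [0.5, 0.2], [0.5, 0.0]]
bev [ 0.4502799  -0.29811464 -1.84768143] [[0.0, 0.2], [1.0, 0.5], [0.4, 0.4], [0.3, 0.3], [0.1, 0.3]]
[ 0.56826752 -0.26876412  0.0245    ]
[ 0.5709943  -0.29752499  0.0245    ]
```

```bash
cat >> h.py <<'E'
def ray(c,uv,z):
    d=c[1]@np.linalg.solve(c[0],[*uv,1]);return c[2]+d*(z-c[2][2])/d[2]
def go(p,yaw):
    s=bot.observe();M=R.from_euler('xyz',s["tcp_rot"]);G=R.from_euler('xyz',[np.pi,0,yaw])
    print("t",s["t"],"tcp",s["tcp_pos"].round(4),s["tcp_rot"].round(4),"F",s["force"].round(1))
    print("shift mm",(M.inv().apply(np.array(p)-s["tcp_pos"])*1000).round(1),"turn",np.degrees((M.inv()*G).as_rotvec()).round(2))
E
python3 - <<'E'
from h import *
print("bottle",ray(cam("scene"),(168,331),0),ray(cam("top"),(483,240),0), ray(cam("top"),(510,216),.21))
b=np.array([.4503,-.2981]);d=np.array([np.cos(-1.848),np.sin(-1.848)])
g=b+.09*d;print(g)
go([*g,.15],np.pi-1.848)
E
```

```text
bottle [ 6.08603321e-01 -4.54600887e-01 -1.11022302e-16] [ 0.60342854 -0.44542067  0.        ] [ 0.61108848 -0.44650206  0.21      ]
[ 0.42566996 -0.3846642 ]
t 0.1 tcp [ 0.2408 -0.5763  0.226 ] [-3.1402e+00  1.0000e-04  3.9570e-01] F [ 0.5 -0.5 -1. ]
shift mm [ 244.5 -105.4   76.2] turn [-8.000e-02 -3.000e-02 -5.144e+01]
```

>>> drive_tool(
  increments=[
    [[0.04,-0.018,0.0],[0,0,-8],0],
    [[0.08,-0.035,0.0],[0,0,-16],0],
    [[0.12,-0.052,0.0],[0,0,-24],0],
    [[0.16,-0.069,0.0],[0,0,-32],0],
    [[0.2,-0.086,0.03],[0,0,-40],0],
    [[0.23,-0.1,0.06],[0,0,-48],0],
    [[0.2445,-0.1055,0.076],[0,0,-51.5],0],
    [[0.2445,-0.1055,0.076],[0,0,-51.5],0],
    [[0.2445,-0.1055,0.076],[0,0,-51.5],0],
    [[0.2445,-0.1055,0.076],[0,0,-51.5],0],
  ],
)

```text
t: 1.1
tcp_pos: [0.4252, -0.387, 0.1517]
tcp_rot: [3.141, 0.001, 1.291]
force: [-0.7, 0.0, -0.6]
finger_gap: 1.0
grasp_force: 0.0
```

```bash
python3 - <<'E'
from h import *
s=bot.observe();im=bot.camera("wrist")[:,:,::-1];cv2.imwrite("pics/w1.png",im)
c=cam("wrist",s)
b=np.array([.4503,-.2981]);y=-1.848;M=np.array([[np.cos(y),-np.sin(y)],[np.sin(y),np.cos(y)]])
for P in [[0,0,24.5],[68,10,52],[112,10,52],[112,-10,52],[68,-10,52]]:
    print(P,proj(c,[[*(b+M@np.array(P[:2])/1000),P[2]/1000]]).round(1))
go([.42567,-.38466,.15],np.pi-1.848)
E
```

```text
[0, 0, 24.5] [[323.2 111.6]]
[68, 10, 52] [[337.4 211. ]]
[112, 10, 52] [[336.9 269.3]]
[112, -10, 52] [[310.  269.3]]
[68, -10, 52] [[309.2 211. ]]
t 1.15 tcp [ 0.4252 -0.387   0.1518] [3.1403e+00 1.5000e-03 1.2910e+00] F [ 0.1 -0.1  0.3]
shift mm [ 2.3 -0.2  1.8] turn [ 0.07  0.09 -0.15]
```

View pics/w1.png

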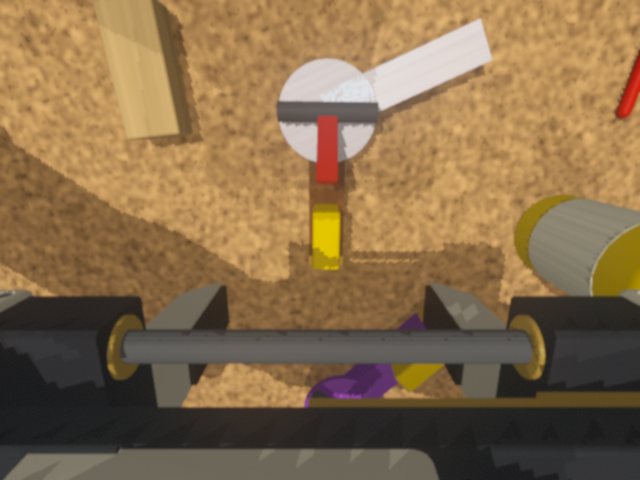

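>>> drive_tool(
  increments=[
    [[0.0023,0.0016,0.02],[0,0,0],0],
    [[0.0023,0.0016,0.05],[0,0,0],0],
    [[0.0023,0.0016,0.08],[0,0,0],0],
    [[0.0023,0.0016,0.105],[0,0,0],0],
    [[0.0023,0.0016,0.12],[0,0,0],0],
    [[0.0023,0.0016,0.127],[0,0,0],0],
    [[0.0023,0.0016,0.128],[0,0,0],0],
    [[0.0023,0.0016,0.128],[0,0,0],0.5],
    [[0.0023,0.0016,0.128],[0,0,0],1],
    [[0.0023,0.0016,0.128],[0,0,0],1],
    [[0.0023,0.0016,0.128],[0,0,0],1],
    [[0.0023,0.0016,0.128],[0,0,0],1],
  ],
  newtons=30,
)

```text
t: 2.35
tcp_pos: [0.4282, -0.3834, 0.0231]
tcp_rot: [3.141, 0.0, 1.295]
force: [-0.7, 0.1, -0.1]
finger_gap: 0.621
grasp_force: 0.0
```

>>> drive_tool(
  increments=[
    [[0,0,0],[0,0,0],1],
    [[0,0,0],[0,0,0],1],
    [[0,0,0],[0,0,0],1],
  ],
)

```text
t: 2.65
tcp_pos: [0.428, -0.3833, 0.0227]
tcp_rot: [-3.142, 0.0, 1.295]
force: [-0.6, -0.0, 0.4]
finger_gap: 0.353
grasp_force: 0.0
```

```bash
python3 - <<'E'
from h import *
s=bot.observe();im=bot.camera("wrist")[:,:,::-1];cv2.imwrite("pics/w2.png",im)
y=-1.611;d=np.array([np.cos(y),np.sin(y)])
for n,o in dict(fin=[.4195,.105],new=[.4435,.3755]).items():
    g=np.array(o)+(.09+.115)*d; print(n,g); go([*g,.10],np.pi+y)
E
```

```text
fin [ 0.41126047 -0.09983435]
t 2.7 tcp [ 0.428  -0.3833  0.0227] [-3.1415  0.      1.2946] F [-0.6  0.3  0.3]
shift mm [268.2 -93.4 -77.3] turn [ -0.     0.   -13.52]
new [0.43526047 0.17066565]
t 2.7 tcp [ 0.428  -0.3833  0.0227] [-3.1415  0.      1.2946] F [-0.6  0.3  0.3]
shift mm [ 535.  -144.1  -77.3] turn [ -0.     0.   -13.52]
```

Fingers are still closing; continue until they grip, then lift 60 mm.

>>> drive_tool(
  increments=[
    [[0,0,0],[0,0,0],1],
    [[0,0,0],[0,0,0],1],
    [[0,0,0],[0,0,0],1],
    [[0,0,0],[0,0,0],1],
    [[0,0,0],[0,0,0],1],
  ],
)

```text
t: 3.2
tcp_pos: [0.4279, -0.3833, 0.0227]
tcp_rot: [-3.141, 0.0, 1.295]
force: [-0.8, -0.5, 0.1]
finger_gap: 0.22
grasp_force: 30.0
```

>>> drive_tool(
  increments=[
    [[0,0,-0.004],[0,0,0],1],
    [[0,0,-0.015],[0,0,0],1],
    [[0,0,-0.03],[0,0,0],1],
    [[0,0,-0.05],[0,0,0],1],
    [[0,0,-0.077],[0,0,0],1],
    [[0,0,-0.077],[0,0,0],1],
    [[0,0,-0.077],[0,0,0],1],
  ],
)

```text
t: 3.9
tcp_pos: [0.4282, -0.3835, 0.1002]
tcp_rot: [3.14, 0.001, 1.295]
force: [-1.1, 0.8, -5.4]
finger_gap: 0.211
grasp_force: 30.0
```

```bash
python3 - <<'E'
from h import *
s=bot.observe();im=bot.camera("wrist")[:,:,::-1];cv2.imwrite("pics/w2.png",im)
print(s["finger_gap"],s["grasp_force"])
y=-1.611;d=np.array([np.cos(y),np.sin(y)]);e=np.array([-d[1],d[0]])
g=np.array([.4195,.105])+(.09+.12)*d+.004*e; print(g); go([*g,.10],np.pi+y)
E
```

```text
0.21056721133916464 29.999010264873505
[ 0.41505627 -0.10499108]
t 3.95 tcp [ 0.4276 -0.3831  0.0993] [-3.1411e+00 -1.0000e-04  1.2946e+00] F [-0.7  0.3 -4.9]
shift mm [264.1 -87.9  -0.6] turn [-3.000e-02 -1.000e-02 -1.352e+01]
```

View pics/w2.png

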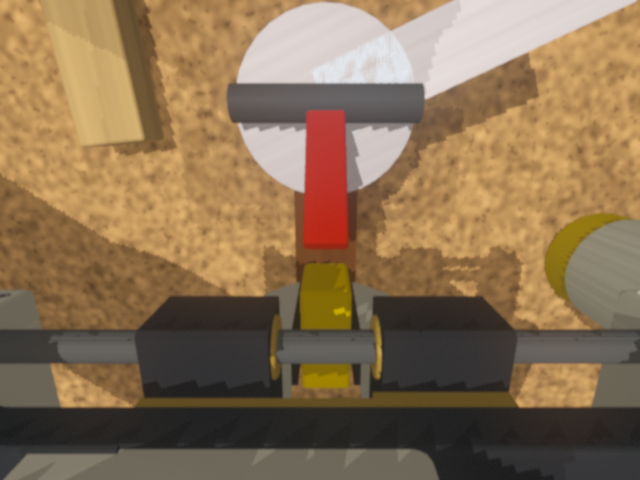

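```bash
python3 - <<'E'
from h import *
m=bot.camera_model("wrist");H=m["hand_eye"];c=(m["intrinsics"],H[:3,:3],H[:3,3])
print(ray(c,(326,98),-.0018),ray(c,(326,103),-.0118))
print(ray(c,(305,247),-.0018-.0445),ray(c,(326,262),-.0293),ray(c,(326,388),-.0293))
E
```

```text
[ 0.09021563  0.00137406 -0.0018    ] [ 0.08758503  0.00136381 -0.0118    ]
[ 0.04225115 -0.00523909 -0.0463    ] [ 0.03130864  0.00143544 -0.0293    ] [-0.02332554  0.00153016 -0.0293    ]
```

>>> drive_tool(
  increments=[
    [[0.03,-0.01,0],[0,0,-1.5],1],
    [[0.06,-0.02,0],[0,0,-3],1],
    [[0.09,-0.03,0],[0,0,-4.5],1],
    [[0.12,-0.04,0],[0,0,-6],1],
    [[0.15,-0.05,0],[0,0,-7.5],1],
    [[0.18,-0.06,0],[0,0,-9],1],
    [[0.21,-0.07,0],[0,0,-11],1],
    [[0.24,-0.08,0],[0,0,-12.5],1],
    [[0.255,-0.088,0],[0,0,-13.5],1],
    [[0.255,-0.088,0],[0,0,-13.5],1],
    [[0.255,-0.088,0],[0,0,-13.5],1],
  ],
)

```text
t: 5.05
tcp_pos: [0.4125, -0.1144, 0.0993]
tcp_rot: [-3.141, 0.0, 1.53]
force: [-0.4, 0.2, -4.0]
finger_gap: 0.218
grasp_force: 30.0
```

```bash
python3 - <<'E'
from h import *
s=bot.observe();im=bot.camera("wrist")[:,:,::-1]
c=cam("wrist",s);print(s["tcp_pos"],s["tcp_rot"])
o=np.array([.4195,.105]);y=-1.611;M=np.array([[np.cos(y),-np.sin(y)],[np.sin(y),np.cos(y)]])
for P in [[-14,-14,24],[196,-14,24],[-14,8,24],[-30,-30,10],[-30,155,10],[210,155,10]]:
    print(P,proj(c,[[*(o+M@np.array(P[:2])/1000),P[2]/1000]]).round(1))
big=cv2.resize(im,(800,600),interpolation=cv2.INTER_CUBIC);cv2.imwrite("pics/w3.png",big)
E
```

```text
[ 0.41249368 -0.11436141  0.09926599] [-3.14059391e+00  2.44031169e-04  1.53033289e+00]
[-14, -14, 24] [[ 290.8 -203.1]]
[196, -14, 24] [[299.1 219.5]]
[-14, 8, 24] [[ 336.1 -203. ]]
[-30, -30, 10] [[ 261.2 -219.7]]
[-30, 155, 10] [[ 624.  -219.5]]
[210, 155, 10] [[544.8 235.1]]
```

View pics/w3.png

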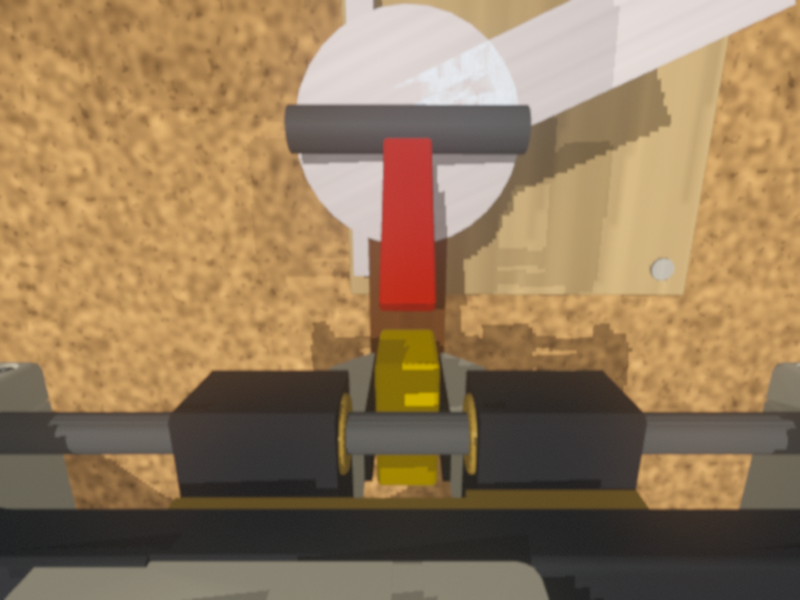

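>>> drive_tool(
  increments=[
    [[0.018,0.003,0.01],[0,0,0],1],
    [[0.018,0.003,0.025],[0,0,0],1],
    [[0.018,0.003,0.04],[0,0,0],1],
    [[0.018,0.003,0.052],[0,0,0],1],
    [[0.018,0.003,0.057],[0,0,0],1],
    [[0.018,0.003,0.059],[0,0,0],1],
    [[0.018,0.003,0.06],[0,0,0],1],
    [[0.018,0.003,0.061],[0,0,0],1],
    [[0.018,0.003,0.062],[0,0,0],1],
    [[0.018,0.003,0.063],[0,0,0],1],
    [[0.018,0.003,0.0635],[0,0,0],1],
  ],
)

```text
t: 6.2
tcp_pos: [0.4167, -0.0962, 0.0363]
tcp_rot: [3.141, 0.0, 1.53]
force: [-0.1, 0.6, -4.3]
finger_gap: 0.213
grasp_force: 30.0
```

>>> drive_tool(
  increments=[
    [[0,0,0.001],[0,0,0],1],
    [[0,0,0.002],[0,0,0],1],
    [[0,0,0.003],[0,0,0],1],
    [[0,0,0.003],[0,0,0],1],
  ],
)

```text
t: 6.6
tcp_pos: [0.4167, -0.0961, 0.0331]
tcp_rot: [-3.142, -0.0, 1.53]
force: [0.4, 1.0, -3.8]
finger_gap: 0.217
grasp_force: 30.0
```

>>> drive_tool(
  increments=[
    [[0,0,0.0005],[0,0,0],1],
    [[0,0,0.001],[0,0,0],1],
    [[0,0,0.001],[0,0,0],1],
  ],
)

```text
t: 6.9
tcp_pos: [0.4168, -0.0964, 0.0326]
tcp_rot: [3.141, 0.0, 1.53]
force: [-2.5, -1.5, 4.2]
finger_gap: 0.216
grasp_force: 30.0
```

>>> drive_tool(
  increments=[
    [[0.005,0,0],[0,0,0],1],
    [[0.012,0,0],[0,0,0],1],
    [[0.019,0,0],[0,0,0],1],
    [[0.026,0,0],[0,0,0],1],
    [[0.033,0,0],[0,0,0],1],
    [[0.04,0,0],[0,0,0],1],
    [[0.047,0,0],[0,0,0],1],
    [[0.054,0,0],[0,0,0],1],
    [[0.06,0,0],[0,0,0],1],
    [[0.064,0,0],[0,0,0],1],
    [[0.066,0,0],[0,0,0],1],
  ],
)

```text
t: 8.0
tcp_pos: [0.4197, -0.03, 0.0326]
tcp_rot: [3.141, 0.001, 1.53]
force: [0.1, -7.4, 6.6]
finger_gap: 0.217
grasp_force: 30.0
```

>>> drive_tool(
  increments=[
    [[0.003,0,0],[0,0,0],1],
    [[0.006,0,0],[0,0,0],1],
    [[0.009,0,0],[0,0,0],1],
    [[0.012,0,0],[0,0,0],1],
    [[0.015,0,0],[0,0,0],1],
    [[0.018,0,0],[0,0,0],1],
    [[0.021,0,0],[0,0,0],1],
    [[0.024,0,0],[0,0,0],1],
    [[0.027,0,0],[0,0,0],1],
    [[0.03,0,0],[0,0,0],1],
    [[0.032,0,0],[0,0,0],1],
    [[0.034,0,0],[0,0,0],1],
  ],
)

```text
t: 9.2
tcp_pos: [0.4209, 0.0034, 0.0326]
tcp_rot: [3.141, 0.001, 1.53]
force: [-0.4, -6.9, 8.0]
finger_gap: 0.214
grasp_force: 30.0
```

>>> drive_tool(
  increments=[
    [[0.001,-0.001,-0.0006],[0,0,0],1],
    [[0.002,-0.002,-0.0006],[0,0,0],1],
    [[0.003,-0.003,-0.0006],[0,0,0],1],
    [[0.004,-0.004,-0.0006],[0,0,0],1],
    [[0.005,-0.004,-0.0006],[0,0,0],1],
    [[0.006,-0.004,-0.0006],[0,0,0],1],
    [[0.007,-0.004,-0.0006],[0,0,0],1],
    [[0.008,-0.004,-0.0006],[0,0,0],1],
    [[0.009,-0.004,-0.0006],[0,0,0],1],
  ],
)

```text
t: 10.1
tcp_pos: [0.4169, 0.0129, 0.0328]
tcp_rot: [-3.141, 0.0, 1.53]
force: [-0.4, -3.2, -0.5]
finger_gap: 0.217
grasp_force: 30.0
```

>>> drive_tool(
  increments=[
    [[0.0,-0.0005,0],[0,0,0],1],
    [[0.0,-0.001,0],[0,0,0],1],
  ],
)

```text
t: 10.3
tcp_pos: [0.4164, 0.0133, 0.0329]
tcp_rot: [3.141, -0.0, 1.53]
force: [0.6, 0.4, -2.3]
finger_gap: 0.215
grasp_force: 30.0
```

>>> drive_tool(
  increments=[
    [[0.0,-0.0005,0],[0,0,0],1],
    [[0.0,-0.001,0],[0,0,0],1],
  ],
)

```text
t: 10.5
tcp_pos: [0.4162, 0.0134, 0.033]
tcp_rot: [3.14, -0.001, 1.53]
force: [5.3, -0.8, -7.1]
finger_gap: 0.217
grasp_force: 30.0
```

>>> drive_tool(
  increments=[
    [[0.0005,0,0.0003],[0,0,0],1],
    [[0.001,0,0.0003],[0,0,0],1],
    [[0.0015,0,0.0003],[0,0,0],1],
  ],
)

```text
t: 10.8
tcp_pos: [0.4162, 0.0138, 0.0329]
tcp_rot: [3.14, 0.001, 1.529]
force: [4.6, -5.5, -0.1]
finger_gap: 0.217
grasp_force: 30.0
```

>>> drive_tool(
  increments=[
    [[0.0005,0,0],[0,0,0],1],
    [[0.001,0,0],[0,0,0],1],
  ],
)

```text
t: 11.0
tcp_pos: [0.4163, 0.0147, 0.0329]
tcp_rot: [3.14, 0.001, 1.529]
force: [5.5, -6.1, -0.6]
finger_gap: 0.213
grasp_force: 30.0
```

>>> drive_tool(
  increments=[
    [[0.0005,0,0],[0,0,0],1],
    [[0.001,0,0],[0,0,0],1],
    [[0.001,0,0],[0,0,0],1],
  ],
)

```text
t: 11.3
tcp_pos: [0.4163, 0.0158, 0.0329]
tcp_rot: [3.14, 0.001, 1.529]
force: [4.1, -4.2, -1.0]
finger_gap: 0.213
grasp_force: 30.0
```

>>> drive_tool(
  increments=[
    [[0.0005,0,0],[0,0,0],1],
    [[0.001,0,0],[0,0,0],1],
    [[0.001,0,0],[0,0,0],1],
  ],
)

```text
t: 11.6
tcp_pos: [0.4163, 0.0168, 0.0329]
tcp_rot: [3.14, 0.001, 1.529]
force: [4.8, -5.2, -0.6]
finger_gap: 0.215
grasp_force: 30.0
```

>>> drive_tool(
  increments=[
    [[0.0005,0,0],[0,0,0],1],
    [[0.001,0,0],[0,0,0],1],
    [[0.001,0,0],[0,0,0],1],
  ],
)

```text
t: 11.9
tcp_pos: [0.4163, 0.0177, 0.0329]
tcp_rot: [3.14, 0.001, 1.529]
force: [3.5, -4.4, -0.7]
finger_gap: 0.215
grasp_force: 30.0
```

>>> drive_tool(
  increments=[
    [[0.0004,0,0],[0,0,0],1],
    [[0.0008,0,0],[0,0,0],1],
    [[0.0008,0,0],[0,0,0],1],
  ],
)

```text
t: 12.2
tcp_pos: [0.4164, 0.0177, 0.0329]
tcp_rot: [3.14, 0.002, 1.529]
force: [4.7, -9.2, 0.3]
finger_gap: 0.215
grasp_force: 30.0
```

>>> drive_tool(
  increments=[
    [[0.0004,-0.0005,0],[0,0,0],1],
    [[0.0005,-0.001,0],[0,0,0],1],
    [[0.0005,-0.001,0],[0,0,0],1],
  ],
)

```text
t: 12.5
tcp_pos: [0.4163, 0.0178, 0.033]
tcp_rot: [3.138, 0.002, 1.528]
force: [8.2, -11.3, -2.5]
finger_gap: 0.214
grasp_force: 30.0
```

```bash
python3 - <<'E'
from h import *
s=bot.observe();im=bot.camera("wrist")[:,:,::-1];print(s["force"],s["tcp_pos"])
cv2.imwrite("pics/w4.png",cv2.resize(im[:400],(800,500),interpolation=cv2.INTER_CUBIC))
E
```

```text
[  8.16923178 -11.34507192  -2.52696257] [0.41633936 0.01779538 0.03300895]
```

View pics/w4.png

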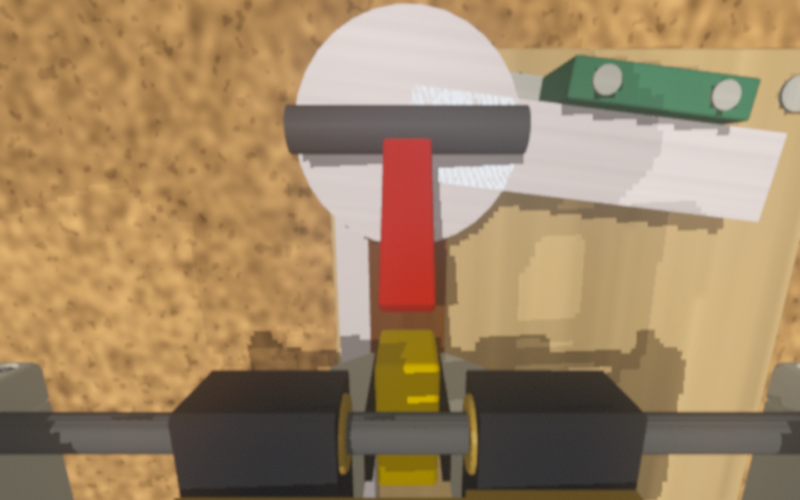

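>>> drive_tool(
  increments=[
    [[0,0,0],[0,0,0],1],
    [[0,0,0],[0,0,0],1],
    [[0,0,0],[0,0,0],1],
  ],
  newtons=6,
)

```text
t: 12.85
tcp_pos: [0.4163, 0.0186, 0.0331]
tcp_rot: [3.138, 0.001, 1.528]
force: [8.4, -8.7, -1.0]
finger_gap: 0.219
grasp_force: 6.0
```

>>> drive_tool(
  increments=[
    [[0,0,0],[0,0,0],0.5],
    [[0,0,0],[0,0,0],0.5],
    [[0,0,0],[0,0,0],0.5],
    [[0,0,0],[0,0,0],0.5],
    [[0,0,0],[0,0,0],0.5],
    [[0,0,0],[0,0,0],0.5],
  ],
)

```text
t: 13.45
tcp_pos: [0.4143, 0.0199, 0.0325]
tcp_rot: [-3.141, 0.0, 1.53]
force: [0.9, -0.7, 0.1]
finger_gap: 0.497
grasp_force: 0.0
```

>>> drive_tool(
  increments=[
    [[0,0.002,-0.01],[0,0,0],0.5],
    [[0,0.002,-0.03],[0,0,0],0.6],
    [[0,0.002,-0.06],[0,0,0],1],
    [[0.0,0.002,-0.085],[0,0,0],1],
    [[0.02,0.002,-0.085],[0,0,0],1],
    [[0.04,0.002,-0.085],[0,0,0],1],
    [[0.047,0.002,-0.085],[0,0,0],1],
    [[0.047,0.002,-0.085],[0,0,0],1],
    [[0.047,0.002,-0.085],[0,0,0],1],
    [[0.047,0.002,-0.085],[0,0,0],1],
    [[0.047,0.002,-0.085],[0,0,0],1],
    [[0.047,0.002,-0.085],[0,0,0],1],
  ],
  newtons=20,
)

```text
t: 14.65
tcp_pos: [0.4182, 0.0662, 0.1174]
tcp_rot: [-3.141, 0.0, 1.529]
force: [0.1, 0.1, -0.4]
finger_gap: 0.007
grasp_force: 0.0
```

```bash
python3 - <<'E'
from h import *
s=bot.observe();im=bot.camera("wrist")[:,:,::-1];print(s["force"],s["tcp_pos"],s["finger_gap"])
cv2.imwrite("pics/w5.png",im)
m=bot.camera_model("wrist");H=m["hand_eye"];c=(m["intrinsics"],H[:3,:3],H[:3,3])
for x in(-.049,-.0,.039): print(x,proj(c,[[x,0,s["tcp_pos"][2]-.0445]]))
E
```

```text
[ 0.11939154  0.11442661 -0.38731469] [0.41820878 0.06621002 0.11740525] 0.0066057313647698655
-0.049 [[323.4557206 322.2423313]]
-0.0 [[323.44053439 255.22909304]]
0.039 [[323.42715737 196.19943218]]
```

View pics/w5.png

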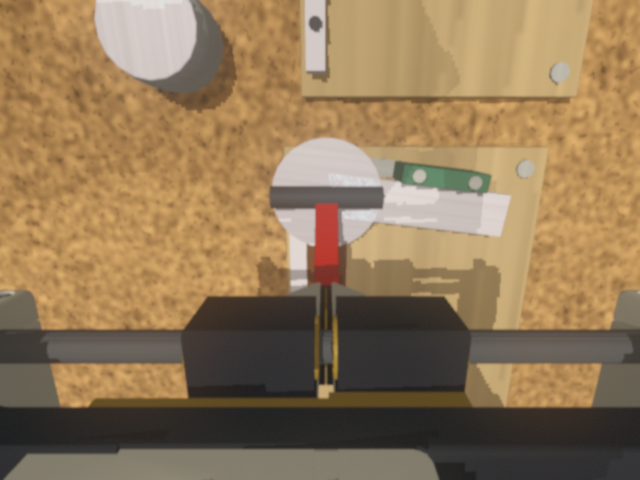

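>>> drive_tool(
  increments=[
    [[0,0,0.015],[0,0,0],1],
    [[0,0,0.028],[0,0,0],1],
    [[0,0,0.031],[0,0,0],1],
    [[0,0,0.034],[0,0,0],1],
    [[0,0,0.037],[0,0,0],1],
    [[0,0,0.04],[0,0,0],1],
    [[0,0,0.043],[0,0,0],1],
    [[0,0,0.046],[0,0,0],1],
    [[0,0,0.049],[0,0,0],1],
  ],
)

```text
t: 15.6
tcp_pos: [0.4188, 0.067, 0.0687]
tcp_rot: [3.141, -0.0, 1.53]
force: [0.8, -1.0, 3.5]
finger_gap: 0.003
grasp_force: 1.5
```

>>> drive_tool(
  increments=[
    [[0,0,0.003],[0,0,0],1],
    [[0,0,0.006],[0,0,0],1],
    [[0,0,0.009],[0,0,0],1],
    [[0,0,0.012],[0,0,0],1],
    [[0,0,0.015],[0,0,0],1],
    [[0,0,0.018],[0,0,0],1],
  ],
)

```text
t: 16.2
tcp_pos: [0.4182, 0.0663, 0.0503]
tcp_rot: [-3.141, 0.001, 1.53]
force: [0.2, -2.3, 4.5]
finger_gap: 0.006
grasp_force: 1.8
```

>>> drive_tool(
  increments=[
    [[0,0,0.001],[0,0,0],1],
    [[0,0,0.0025],[0,0,0],1],
    [[0,0,0.0025],[0,0,0],1],
  ],
)

```text
t: 16.5
tcp_pos: [0.4181, 0.0666, 0.0478]
tcp_rot: [-3.141, 0.0, 1.53]
force: [-0.0, -1.0, 1.6]
finger_gap: 0.006
grasp_force: 0.9
```

>>> drive_tool(
  increments=[
    [[0,0,0.0005],[0,0,0],1],
    [[0,0,0.001],[0,0,0],1],
    [[0,0,0.001],[0,0,0],1],
  ],
)

```text
t: 16.8
tcp_pos: [0.4182, 0.0666, 0.0475]
tcp_rot: [3.141, 0.0, 1.53]
force: [-3.0, -4.3, 14.2]
finger_gap: 0.003
grasp_force: 7.0
```

>>> drive_tool(
  increments=[
    [[0,0,0.0005],[0,0,0],1],
    [[0,0,0.0005],[0,0,0],1],
  ],
)

```text
t: 17.0
tcp_pos: [0.4183, 0.0666, 0.0473]
tcp_rot: [3.141, 0.001, 1.53]
force: [-3.8, -3.4, 19.8]
finger_gap: 0.004
grasp_force: 10.2
```

>>> drive_tool(
  increments=[
    [[0,0,-0.005],[0,0,0],1],
    [[0,0,-0.03],[0,0,0],1],
    [[0,0,-0.06],[0,0,0],1],
    [[0,0,-0.0705],[0,0,0],1],
    [[0,0,-0.0705],[0,0,0],1],
    [[0,0,-0.0705],[0,0,0],1],
  ],
)

```text
t: 17.6
tcp_pos: [0.4179, 0.0666, 0.1163]
tcp_rot: [-3.141, 0.0, 1.53]
force: [-0.2, -0.4, -0.8]
finger_gap: 0.004
grasp_force: 0.0
```

```bash
python3 - <<'E'
from h import *
s=bot.observe();im=bot.camera("wrist")[:,:,::-1];print(s["force"],s["tcp_pos"],s["tcp_rot"])
cv2.imwrite("pics/w6.png",im)
a=cv2.imread("pics/w5.png");g=lambda i:cv2.cvtColor(i,cv2.COLOR_BGR2GRAY).astype(np.float32)
A,B=g(a),g(np.ascontiguousarray(im))
for n,(x0,y0,x1,y1) in dict(strut=(390,150,520,250),hub=(265,130,390,180),board=(520,140,560,300),bg=(300,0,600,110)).items():
    (dx,dy),r=cv2.phaseCorrelate(A[y0:y1,x0:x1].copy(),B[y0:y1,x0:x1].copy(),cv2.createHanningWindow((x1-x0,y1-y0),cv2.CV_32F));print(n,round(dx,2),round(dy,2),round(r,2))
hsv=cv2.cvtColor(im.copy(),cv2.COLOR_BGR2HSV);m=((hsv[...,0]<8)|(hsv[...,0]>172))&(hsv[...,1]>180)&(hsv[...,2]>80)
ys,xs=np.where(m[120:300,250:400]);print("red rows",ys.min()+120,ys.max()+120,xs.min()+250,xs.max()+250)
E
```

```text
[-0.2160287  -0.37992724 -0.75769962] [0.4179274 0.0666063 0.1163498] [-3.14120102e+00  1.60883061e-04  1.53006713e+00]
strut 1.66 0.98 0.87
hub 0.96 0.34 1.04
board 0.96 1.08 1.05
bg 1.21 0.51 0.96
red rows 223 283 317 336
```

>>> drive_tool(
  increments=[
    [[-0.025,0.0004,0],[0,0,0],0.5],
    [[-0.0488,0.0004,0],[0,0,0],0.5],
    [[-0.0488,0.0004,0.0],[0,0,0],0.5],
    [[-0.0488,0.0004,0.0],[0,0,0],0.5],
    [[-0.0488,0.0004,0.0],[0,0,0],0.5],
    [[-0.0488,0.0004,0.0],[0,0,0],0.5],
    [[-0.0488,0.0004,0.03],[0,0,0],0.5],
    [[-0.0488,0.0004,0.06],[0,0,0],0.5],
    [[-0.0488,0.0004,0.077],[0,0,0],0.5],
    [[-0.0488,0.0004,0.083],[0,0,0],0.5],
    [[-0.0488,0.0004,0.083],[0,0,0],0.5],
  ],
)

```text
t: 18.75
tcp_pos: [0.4163, 0.0184, 0.0336]
tcp_rot: [-3.14, 0.0, 1.531]
force: [-0.6, 0.6, -0.6]
finger_gap: 0.497
grasp_force: 0.0
```

>>> drive_tool(
  increments=[
    [[0,0,0],[0,0,0],1],
    [[0,0,0],[0,0,0],1],
    [[0,0,0],[0,0,0],1],
    [[0,0,0],[0,0,0],1],
    [[0,0,0],[0,0,0],1],
    [[0,0,0],[0,0,0],1],
    [[0,0,0],[0,0,0],1],
    [[0,0,0],[0,0,0],1],
  ],
  newtons=30,
)

```text
t: 19.55
tcp_pos: [0.417, 0.0179, 0.0345]
tcp_rot: [3.141, 0.0, 1.53]
force: [-1.6, 0.1, 6.7]
finger_gap: 0.217
grasp_force: 30.0
```

>>> drive_tool(
  increments=[
    [[-0.002,0.0005,-0.0005],[0,0,0],1],
    [[-0.007,0.001,-0.001],[0,0,0],1],
    [[-0.014,0.002,-0.002],[0,0,0],1],
    [[-0.02,0.002,-0.01],[0,0,0],1],
    [[-0.025,0.002,-0.03],[0,0,0],1],
    [[-0.025,0.002,-0.05],[0,0,0],1],
    [[-0.025,0.002,-0.067],[0,0,0],1],
    [[-0.025,0.002,-0.067],[0,0,0],1],
    [[-0.025,0.002,-0.067],[0,0,0],1],
  ],
)

```text
t: 20.45
tcp_pos: [0.4176, -0.0076, 0.101]
tcp_rot: [3.141, 0.0, 1.529]
force: [0.1, 0.6, -4.9]
finger_gap: 0.217
grasp_force: 30.0
```

```bash
python3 - <<'E'
from h import *
s=bot.observe();print(s["finger_gap"],s["grasp_force"])
# finished home TCP (pushed) ~ (.4163,.0178); offset between brackets from one fit
y=-1.611;d=np.array([np.cos(y),np.sin(y)]);e=np.array([-d[1],d[0]])
off=np.array([.44346-.41951,.37551-.10504]);home=np.array([.4163,.0178])+off
print("home new",home, off@d,off@e)
g=home+.113*d+.004*e;print(g);go([*g,.10],np.pi+y)
E
```

```text
0.2165568723437264 29.994811713695526
home new [0.44025 0.28827] -0.27121406293633094 0.013059688570862128
[0.43970498 0.17520054]
t 20.45 tcp [ 0.4176 -0.0076  0.101 ] [3.1409e+00 3.0000e-04 1.5294e+00] F [ 0.1  0.6 -4.9]
shift mm [183.6  14.5   1. ] turn [ 0.04  0.01 -0.07]
```

>>> drive_tool(
  increments=[
    [[0.02,0.002,0],[0,0,0],1],
    [[0.05,0.005,0],[0,0,0],1],
    [[0.08,0.008,0],[0,0,0],1],
    [[0.11,0.011,0],[0,0,0],1],
    [[0.14,0.013,0],[0,0,0],1],
    [[0.165,0.0145,0],[0,0,0],1],
    [[0.18,0.0145,0],[0,0,0],1],
    [[0.1835,0.0145,0],[0,0,0],1],
    [[0.1835,0.0145,0],[0,0,0],1],
    [[0.1835,0.0145,0],[0,0,0],1],
  ],
)

```text
t: 21.45
tcp_pos: [0.4391, 0.1742, 0.1003]
tcp_rot: [-3.14, 0.001, 1.529]
force: [-1.2, 0.4, -5.3]
finger_gap: 0.214
grasp_force: 30.0
```

```bash
python3 - <<'E'
from h import *
s=bot.observe();im=bot.camera("wrist")[:,:,::-1];cv2.imwrite("pics/w7.png",im)
c=cam("wrist",s);print(s["tcp_pos"],s["tcp_rot"])
o=np.array([.44346,.37551]);y=-1.611;M=np.array([[np.cos(y),-np.sin(y)],[np.sin(y),np.cos(y)]])
for P in [[196,-14,24],[210,155,10],[210,-30,10]]:
    print(P,proj(c,[[*(o+M@np.array(P[:2])/1000),P[2]/1000]]).round(1))
# far bracket edge: wood vs counter along column 540
hsv=cv2.cvtColor(im.copy(),cv2.COLOR_BGR2HSV)
print([tuple(map(int,im[r,500])) for r in range(200,260,5)])
print([tuple(map(int,im[215,cc])) for cc in range(276,312,2)])
E
```

```text
[0.43914164 0.17423391 0.10032501] [-3.14024578e+00  1.38364509e-03  1.52928175e+00]
[196, -14, 24] [[296.8 245.9]]
[210, 155, 10] [[537.  259.1]]
[210, -30, 10] [[276.2 259. ]]
[(133, 183, 211), (132, 183, 211), (131, 182, 210), (130, 181, 210), (129, 180, 208), (129, 181, 209), (127, 180, 208), (128, 179, 207), (128, 178, 207), (128, 178, 207), (126, 178, 206), (124, 176, 206)]
[(95, 147, 190), (110, 159, 192), (141, 173, 198), (187, 194, 207), (193, 197, 208), (193, 198, 208), (192, 196, 207), (192, 196, 207), (192, 197, 207), (173, 178, 192), (76, 96, 131), (56, 83, 124), (55, 82, 124), (55, 82, 125), (54, 82, 124), (55, 82, 125), (49, 70, 154), (44, 58, 192)]
```

>>> drive_tool(
  increments=[
    [[0,0,0.01],[0,0,0],1],
    [[0,0,0.025],[0,0,0],1],
    [[0,0,0.04],[0,0,0],1],
    [[0,0,0.052],[0,0,0],1],
    [[0,0,0.056],[0,0,0],1],
    [[0,0,0.058],[0,0,0],1],
    [[0,0,0.059],[0,0,0],1],
    [[0,0,0.06],[0,0,0],1],
    [[0,0,0.061],[0,0,0],1],
    [[0,0,0.062],[0,0,0],1],
    [[0,0,0.063],[0,0,0],1],
  ],
)

```text
t: 22.6
tcp_pos: [0.4398, 0.1757, 0.0381]
tcp_rot: [3.141, -0.0, 1.53]
force: [0.1, -0.1, -2.7]
finger_gap: 0.215
grasp_force: 30.0
```

>>> drive_tool(
  increments=[
    [[0,0,0.001],[0,0,0],1],
    [[0,0,0.002],[0,0,0],1],
    [[0,0,0.002],[0,0,0],1],
  ],
)

```text
t: 22.9
tcp_pos: [0.4395, 0.1756, 0.0359]
tcp_rot: [-3.141, 0.0, 1.53]
force: [0.5, -0.2, -4.9]
finger_gap: 0.219
grasp_force: 30.0
```

>>> drive_tool(
  increments=[
    [[0,0,0.001],[0,0,0],1],
    [[0,0,0.0015],[0,0,0],1],
    [[0,0,0.0015],[0,0,0],1],
  ],
)

```text
t: 23.2
tcp_pos: [0.4397, 0.1756, 0.0346]
tcp_rot: [3.141, 0.0, 1.53]
force: [-0.9, -0.7, -2.2]
finger_gap: 0.217
grasp_force: 30.0
```

>>> drive_tool(
  increments=[
    [[0,0,0.0005],[0,0,0],1],
    [[0,0,0.0005],[0,0,0],1],
  ],
)

```text
t: 23.4
tcp_pos: [0.4397, 0.1756, 0.0346]
tcp_rot: [3.141, 0.0, 1.53]
force: [-3.3, -2.1, 7.4]
finger_gap: 0.214
grasp_force: 30.0
```

>>> drive_tool(
  increments=[
    [[0.004,0,-0.0005],[0,0,0],1],
    [[0.011,0,-0.0005],[0,0,0],1],
    [[0.018,0,-0.0005],[0,0,0],1],
    [[0.025,0,-0.0005],[0,0,0],1],
    [[0.032,0,-0.0005],[0,0,0],1],
    [[0.039,0,-0.0005],[0,0,0],1],
    [[0.044,0,-0.0005],[0,0,0],1],
    [[0.048,0,-0.0005],[0,0,0],1],
    [[0.052,0,-0.0005],[0,0,0],1],
    [[0.055,0,-0.0005],[0,0,0],1],
    [[0.058,0,-0.0005],[0,0,0],1],
  ],
)

```text
t: 24.5
tcp_pos: [0.442, 0.2334, 0.0346]
tcp_rot: [3.142, 0.001, 1.53]
force: [-0.7, -5.7, 5.5]
finger_gap: 0.214
grasp_force: 30.0
```

>>> drive_tool(
  increments=[
    [[0.003,0,0],[0,0,0],1],
    [[0.006,0,0],[0,0,0],1],
    [[0.009,0,0],[0,0,0],1],
    [[0.012,0,0],[0,0,0],1],
    [[0.015,0,0],[0,0,0],1],
    [[0.018,0,0],[0,0,0],1],
    [[0.021,0,0],[0,0,0],1],
    [[0.024,0,0],[0,0,0],1],
    [[0.027,0,0],[0,0,0],1],
    [[0.03,0,0],[0,0,0],1],
    [[0.033,0,0],[0,0,0],1],
    [[0.036,0,0],[0,0,0],1],
  ],
)

```text
t: 25.7
tcp_pos: [0.4436, 0.2691, 0.0346]
tcp_rot: [3.141, 0.001, 1.53]
force: [0.3, -6.4, 5.6]
finger_gap: 0.216
grasp_force: 30.0
```

>>> drive_tool(
  increments=[
    [[0.002,-0.001,0],[0,0,0],1],
    [[0.004,-0.002,0],[0,0,0],1],
    [[0.006,-0.003,0],[0,0,0],1],
    [[0.008,-0.003,0],[0,0,0],1],
    [[0.01,-0.003,0],[0,0,0],1],
  ],
)

```text
t: 26.2
tcp_pos: [0.4407, 0.2791, 0.0346]
tcp_rot: [-3.141, 0.001, 1.53]
force: [0.9, -7.8, 7.8]
finger_gap: 0.219
grasp_force: 30.0
```

>>> drive_tool(
  increments=[
    [[0.0005,-0.0005,0],[0,0,0],1],
    [[0.001,-0.001,0],[0,0,0],1],
    [[0.001,-0.001,0],[0,0,0],1],
  ],
)

```text
t: 26.5
tcp_pos: [0.4406, 0.2799, 0.0346]
tcp_rot: [3.141, 0.001, 1.529]
force: [3.2, -7.5, 5.1]
finger_gap: 0.218
grasp_force: 30.0
```

>>> drive_tool(
  increments=[
    [[0.0015,-0.0005,-0.0003],[0,0,0],1],
    [[0.003,-0.0005,-0.0003],[0,0,0],1],
    [[0.0045,-0.0005,-0.0003],[0,0,0],1],
    [[0.005,-0.0005,-0.0003],[0,0,0],1],
  ],
)

```text
t: 26.9
tcp_pos: [0.4408, 0.2852, 0.0347]
tcp_rot: [3.14, 0.0, 1.529]
force: [6.2, -6.3, -1.6]
finger_gap: 0.215
grasp_force: 30.0
```

>>> drive_tool(
  increments=[
    [[0.0005,0,0],[0,0,0],1],
    [[0.001,0,0],[0,0,0],1],
    [[0.0015,0,0],[0,0,0],1],
  ],
)

```text
t: 27.2
tcp_pos: [0.4409, 0.2864, 0.0347]
tcp_rot: [3.14, 0.001, 1.529]
force: [5.4, -5.1, -0.0]
finger_gap: 0.213
grasp_force: 30.0
```

>>> drive_tool(
  increments=[
    [[0.0005,0,0],[0,0,0],1],
    [[0.001,0,0],[0,0,0],1],
    [[0.001,0,0],[0,0,0],1],
  ],
)

```text
t: 27.5
tcp_pos: [0.4409, 0.2875, 0.0347]
tcp_rot: [3.14, 0.001, 1.529]
force: [6.2, -5.7, -0.6]
finger_gap: 0.217
grasp_force: 30.0
```

>>> drive_tool(
  increments=[
    [[0.0004,0,0],[0,0,0],1],
    [[0.0008,0,0],[0,0,0],1],
    [[0.0008,0,0],[0,0,0],1],
  ],
)

```text
t: 27.8
tcp_pos: [0.441, 0.2883, 0.0347]
tcp_rot: [3.14, 0.001, 1.529]
force: [5.7, -5.3, -0.5]
finger_gap: 0.215
grasp_force: 30.0
```

>>> drive_tool(
  increments=[
    [[0.0004,0,0],[0,0,0],1],
    [[0.0008,0,0],[0,0,0],1],
    [[0.0008,0,0],[0,0,0],1],
  ],
)

```text
t: 28.1
tcp_pos: [0.441, 0.289, 0.0347]
tcp_rot: [3.14, 0.001, 1.529]
force: [6.1, -6.3, 1.0]
finger_gap: 0.215
grasp_force: 30.0
```

>>> drive_tool(
  increments=[
    [[0.0004,0,0],[0,0,0],1],
    [[0.0008,0,0],[0,0,0],1],
    [[0.0008,0,0],[0,0,0],1],
  ],
)

```text
t: 28.4
tcp_pos: [0.441, 0.2896, 0.0347]
tcp_rot: [3.14, 0.001, 1.529]
force: [5.8, -6.4, 1.0]
finger_gap: 0.218
grasp_force: 30.0
```

>>> drive_tool(
  increments=[
    [[0.0004,0,0],[0,0,0],1],
    [[0.0008,0,0],[0,0,0],1],
    [[0.0008,0,0],[0,0,0],1],
  ],
)

```text
t: 28.7
tcp_pos: [0.441, 0.2896, 0.0347]
tcp_rot: [3.141, 0.002, 1.528]
force: [5.9, -8.6, 2.9]
finger_gap: 0.218
grasp_force: 30.0
```

>>> drive_tool(
  increments=[
    [[0.0004,-0.0003,0],[0,0,0],1],
    [[0.0006,-0.0005,0],[0,0,0],1],
    [[0.0006,-0.0005,0],[0,0,0],1],
  ],
)

```text
t: 29.0
tcp_pos: [0.441, 0.2897, 0.0347]
tcp_rot: [3.14, 0.003, 1.528]
force: [7.8, -10.9, 3.7]
finger_gap: 0.213
grasp_force: 30.0
```

>>> drive_tool(
  increments=[
    [[0,0,0],[0,0,0],1],
    [[0,0,0],[0,0,0],1],
  ],
  newtons=10,
)

```text
t: 29.2
tcp_pos: [0.441, 0.2897, 0.0347]
tcp_rot: [3.14, 0.003, 1.528]
force: [6.7, -10.0, 2.9]
finger_gap: 0.214
grasp_force: 10.0
```

>>> drive_tool(
  increments=[
    [[0,0,0],[0,0,0],0.4],
    [[0,0,0],[0,0,0],0.4],
    [[0,0,0],[0,0,0],0.4],
    [[0,0,0],[0,0,0],0.4],
    [[0,0,0],[0,0,0],0.4],
    [[0,0.001,-0.004],[0,0,0],0.4],
    [[0,0.001,-0.02],[0,0,0],0.4],
    [[0,0.001,-0.05],[0,0,0],0.4],
    [[0,0.001,-0.09],[0,0,0],0.4],
    [[0,0.001,-0.13],[0,0,0],0.4],
    [[0,0.001,-0.13],[0,0,0],0.4],
  ],
)

```text
t: 30.3
tcp_pos: [0.4426, 0.2944, 0.1703]
tcp_rot: [3.135, -0.006, 1.53]
force: [-0.0, -0.5, -0.4]
finger_gap: 0.604
grasp_force: 0.0
```

```bash
python3 - <<'E'
from h import *
s=bot.observe();im=bot.camera("wrist")[:,:,::-1];top=bot.camera("top")[:,:,::-1];print(s["force"],s["tcp_pos"],s["t"])
cv2.imwrite("pics/w8.png",im);cv2.imwrite("pics/top8.png",top)
a=cv2.resize(im[:300],(640,300));b=cv2.resize(top[225:325,110:323],(640,300),interpolation=cv2.INTER_CUBIC)
cv2.imwrite("pics/end.png",np.vstack([a,b]))
E
```

```text
[-3.20002976e-04 -4.80672219e-01 -3.87458161e-01] [0.44263472 0.29438787 0.170273  ] 30.3
```

View pics/end.png

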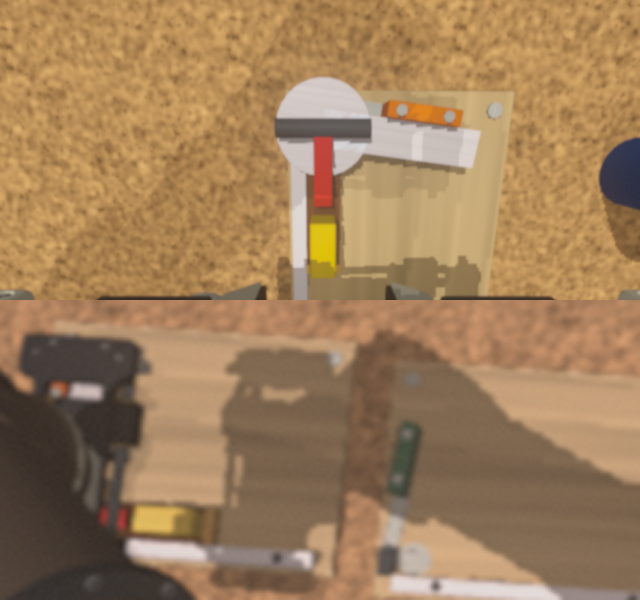

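The last picture shows the bevel home against the new rail and stop. Its lever is flat, and the blade lies along the orange strut, with the strut's end near (463,115). The green strut is unmoved.

>>> drive_tool(
  increments=[
    [[0,0,0],[0,0,0],0.4],
    [[0,0,0],[0,0,0],0.4],
    [[0,0,0],[0,0,0],0.4],
  ],
)

```text
t: 30.7
tcp_pos: [0.4398, 0.2917, 0.1637]
tcp_rot: [-3.14, 0.001, 1.53]
force: [-0.9, -0.5, -0.9]
finger_gap: 0.601
grasp_force: 0.0
```

```bash
python3 -c "
from workcell import bot
print(bot.sign_off())"
```

```text
the job is handed in; nothing more can be done
None
```

The bevel was set and locked on the green strut, then seated on the new bracket so its blade swung the orange strut round; I let go and handed the job in at about 31 s. The sign-off gave no verdict, and I judged the final angle by eye from the last pictures.

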